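# Find the switch key left latched and release it

### The job

One of the four identical white keys on the grey switch box has been left latched down. With a fingertip, tap every key lightly, one after another from left to right as seen from the robot, only enough to feel which is latched: do not push any raised key in as far as half its travel, and do not release the latched one yet. After the four taps press the latched key all the way down and let go so that it springs up and all four keys stand raised, leaving the other things on the bench where they are; nothing is to be picked up.

Things in the scene. Friction and masses are not known exactly. Their poses are not given: they have to be found in the camera images.
- switch_box: grey bench switch box with a black top plate, 104 x 214 x 40 mm (x, y, z), fixed to the table. Origin: centre of its underside, on the table. x axis: from its front (the robot's side) to its back; y: along the row of keys, to the left; z up. Turned by up to 0.3 rad either way. The four keys stand in a row along y, 50 mm apart, 12 mm in front of its centre line.
- key1: the first (leftmost) white key, 44 x 34 mm (x, y) on top. Origin: centre of its flat top face; it moves straight down. Top 64 mm above the table when raised, about 56 mm when latched, 50.5 mm fully down. One key, a different one from run to run, starts latched. Gaps between neighbours are 16 mm, and a fully pressed key still stands 10 mm above the box.
- key2: the second white key, 44 x 34 mm (x, y) on top. Origin: centre of its flat top face; it moves straight down. Top 64 mm above the table when raised, about 56 mm when latched, 50.5 mm fully down. All keys alike: a raised key starts to give at 2.5 N, then takes 0.4 N more per mm; pushed in less than half way (6.5 mm) it just springs back.
- key3: the third white key, 44 x 34 mm (x, y) on top. Origin: centre of its flat top face; it moves straight down. Top 64 mm above the table when raised, about 56 mm when latched, 50.5 mm fully down. All keys alike: a latched key feels hard up to about 5.7 N; pushed on, it gives and is released at about 11 mm below the raised height (7.5 N).
- key4: the fourth (rightmost) white key, 44 x 34 mm (x, y) on top. Origin: centre of its flat top face; it moves straight down. Top 64 mm above the table when raised, about 56 mm when latched, 50.5 mm fully down. All keys alike: fully down takes about 9 N. A released key springs up to the raised height when let go.
- marker: white marker pen with a black cap, 17 x 135 x 16 mm, lying; loose bystander, to be left where it is. Origin: near the centre of its underside.
- side_cutters: blue-handled side cutters, 49 x 128 x 12 mm, lying; loose bystander, to be left where it is. Origin: near the centre of its underside.
- masking_roll: roll of masking tape lying flat, 104 mm across, 25 mm high; loose bystander, to be left where it is. Origin: near the centre of its underside.
- ink_bottle: small brown dropper bottle with a black top, 33 mm across, 102 mm high, standing between the switch box and a fixed grey steel drawer cabinet (180 x 280 mm, 235 mm high) on the right of the table; loose bystander, to be left where it is. Origin: near the centre of its underside.

How it is judged:
By the outcome, as a careful person would: the job done as asked, in the order asked, and still so for the second after the job is handed in, with the robot touching nothing.
It also fails if it takes over 53 s, if anything falls off the work surface, if the arm or the gripper's body presses on something with over 40 N, if the wrist force passes 120 N, or if a joint passes its speed limit or range.

### The arm

A 6-joint arm with a two-finger parallel gripper is mounted at the origin on the work surface; the furniture and walls round the work are solid. World frame = base frame: x ahead of the robot, y to its left, z up, the work surface at z = 0. Lengths are in m, angles in degrees, forces in N, time in s.
With the tool pointing down it reaches from about 0.375 to 0.9 m from the base axis. Payload 3.1 kg.
Tool frame: the origin (TCP) lies on the centre line of the jaws, within the pads' length; the fingertips stand finger_overhang ahead of it and the grasp point (between the pads) lies 5 mm behind it (finger_overhang is the distance from the TCP to the fingertips, in m); z points along the fingers, y is the line along which they close (so a half turn about z gives the same grasp; the last joint's range is limited). The gripper opens to 87 mm and grips with 3 to 60 N. Pads are 19 mm wide; open, the fingers measure 117 mm over their backs; the gripper's body (75 mm by 190 mm) begins 51 mm behind the grasp point.
Start: joints at [-82.764, 30.224, 82.088, -0, 67.689, -10.227], TCP at [0.188, -0.596, 0.237] pointing down, gripper open.
Joint ranges: [-176.69, 176.69], [-43.24, 126.21], [12.49, 139.97], [-82, 262], [0, 151.66], [-163.58, 163.58]. Speed limits (degrees/s): [159.86, 159.86, 180, 180, 180, 180].

### API

Orientations are given as a 3x3 rotation matrix whose columns are the frame's x, y, z axes.
In Python, from rig import read_state, capture, calibration, hand_in, finger_overhang gives the robot as it stands.
- The arm moves only by the tool send_rows, never from a script. Its argument "plan" is a list of rows, each a list of 5 numbers: the closure in counts, from 0 (fully open) to 255 (shut), then the shift along the tool's x, y, z in m, then the turn about the tool's z in rad. A call has 1 to 20 rows; each row shifts and turns the commanded pose from where the row before left it, along the tool's axes as they then stand; what a row does not reach is not made up. A row lasts 1/12 s, in which the tool goes at most 41.7 mm and 7.16 degrees, less where a joint would pass 70% of its speed; a pose out of reach is approached as far as the arm can. A call is refused whole if a number of a shift passes 0.0417 or a number of a turn 0.125, either way. A call with a gripper value outside its range is refused whole. The fingers move at their own pace and stop on an object; the grip force is fixed at half the most. Time passes only in rows, so rows that do not move let the fingers close. It gives the time, the measured TCP pose, the force, the opening and the grip force at its end, in the units of the state.
- read_state(): the state, without advancing time (a new reading comes with each control period).
- capture(name): name is "scene" or "top" or "wrist"; returns (picture, depth): 480x640x3 uint8, blue, green, red; 480x640 float32, m along the optical axis (not along the pixel's ray), 0 where there is no reading.
- calibration(name): a dict with "fx", "fy", "cx", "cy" (pixels), "dist_coeffs" ([k1, k2, p1, p2, k3] as OpenCV has them; the pictures are not rectified), "xyz" and "rotation" of the camera in the world. Camera axes: x right, y down, z forward; pixel columns grow to the right and rows downward; lengths in m; the calibration is good to about 2 mm. A picture is of the moment at which its call begins: read the wrist's pose just before it. calibration takes no time and is no camera call; for the wrist camera it gives the pose at the moment of the call.
- hand_in(): hands the job in; it is judged then, once.
The state is a dict: "time_s": time; "joint_positions": joint angles; "qvel": joint speeds; "tau": joint torques, N m; "position": TCP position; "tcp_rot": TCP orientation; "force": force on the tool from outside, world axes, zero at the start; "moment": the same for the moment, N m; "opening": opening from 0.0 (shut) to 1.0 (fully open); "grasp_force": force on a finger pad.
Only numpy, scipy, OpenCV 4.12 (cv2) and the standard library are available. Lean on these libraries where they do the work, as an engineer would, in place of code of your own. Each camera call takes 0.05 s, during which the arm holds its last target. There are 200 camera calls.

## Working session

There is one attempt and no reset: what is moved stays moved. The work goes in short steps, Python scripts to look and compute and a tool call to move; the robot and the scene stay as the last step left them, time stands still between calls to the robot, and variables do not carry over. Pictures are saved under pics/ and viewed, at most 10 in all, crops included, and the job is handed in when it is done.

Besides the shell and the picture viewer there is one more tool, called after "Emit:" by a JSON object that holds its "api" and its "payload", one argument or row to a line. send_rows: Moves the arm, as the interface text tells. Its arguments: {"type":"object","properties":{"plan":{"type":"array","items":{"type":"array","items":{"type":"number"}}}},"required":["plan"]}

```bash
mkdir -p pics; python3 - <<'E'
from rig import *
import cv2,numpy as np
s=read_state();print({k:np.round(v,3).tolist() for k,v in s.items()},finger_overhang if not callable(finger_overhang) else finger_overhang())
for n in("top","scene"):
    p,d=capture(n);cv2.imwrite(f"pics/{n}0.png",p);np.save(f"pics/{n}0.npy",d);c=calibration(n);print(n,c)
E
```

```text
{'time_s': 0.0, 'joint_positions': [-82.76, 30.279, 82.156, -0.0, 67.689, -10.226], 'qvel': [-0.076, -0.048, 0.046, -0.003, -0.078, 0.037], 'tau': [-0.001, -44.005, -17.659, 0.063, 0.058, -0.0], 'position': [0.188, -0.595, 0.236], 'tcp_rot': [[0.954, 0.3, -0.0], [0.3, -0.954, 0.002], [0.0, -0.002, -1.0]], 'force': [-0.077, -0.851, -0.024], 'moment': [-0.009, -0.024, 0.016], 'grasp_force': 0.0, 'opening': 1.002} 0.014
top {'fx': 574.6244211889425, 'fy': 574.6244211889425, 'cx': 322.85355479729515, 'cy': 232.08225932188952, 'dist_coeffs': array([-0.07689863,  0.        ,  0.        ,  0.        ,  0.        ]), 'xyz': array([0.36254539, 0.15510151, 1.08481644]), 'rotation': array([[-0.01466454, -0.99324773,  0.11508217],
       [-0.99989169,  0.01442324, -0.00292918],
       [ 0.00124954, -0.11511266, -0.99335166]])}
scene {'fx': 619.3978827372582, 'fy': 619.3978827372582, 'cx': 320.23369683174343, 'cy': 247.09942417593047, 'dist_coeffs': array([-0.11663759,  0.        ,  0.        ,  0.        ,  0.        ]), 'xyz': array([-0.03103014,  0.84294453,  0.47103189]), 'rotation': array([[-0.82170828, -0.25231543,  0.51101119],
       [-0.56932913,  0.32300993, -0.75599532],
       [ 0.0256876 , -0.91214117, -0.40907046]])}
```

View pics/top0.png

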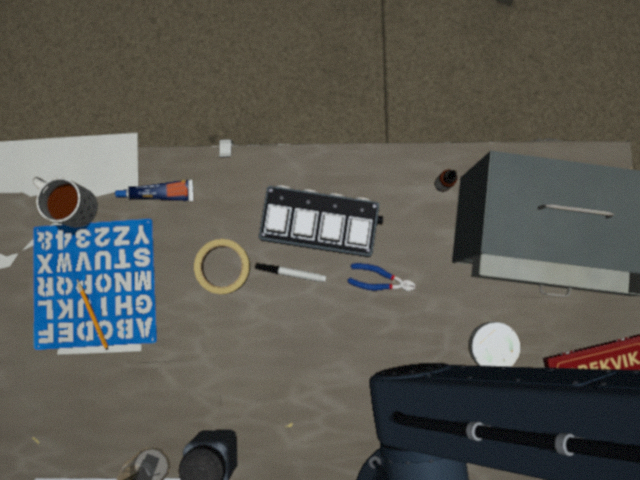

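View pics/scene0.png

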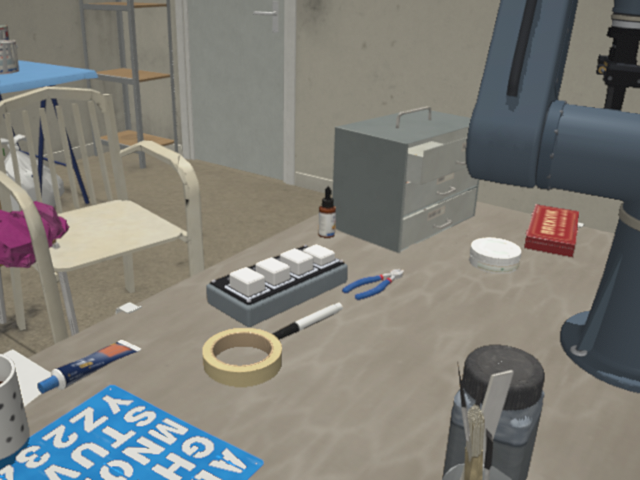

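Top view: keys at about (277,220), (305,224), (331,228), (359,232), left to right. The tape roll, marker and cutters lie in front of the box, with the bottle and cabinet to its right.

```bash
cat > h.py <<'E'
from rig import *
import cv2,numpy as np
def ray(c,uv,z):
    K=np.array([[c["fx"],0,c["cx"]],[0,c["fy"],c["cy"]],[0,0,1]])
    n=cv2.undistortPoints(np.array(uv,float).reshape(-1,1,2),K,c["dist_coeffs"]).reshape(-1,2)
    d=np.c_[n,np.ones(len(n))]@c["rotation"].T
    return c["xyz"]+d*((z-c["xyz"][2])/d[:,2])[:,None]
def keys(p,lo=170,amin=150,amax=2000,roi=None):
    m=(p.min(2)>lo).astype(np.uint8)
    if roi is not None:
        k=np.zeros_like(m);x0,x1,y0,y1=roi;k[y0:y1,x0:x1]=1;m*=k
    out=[]
    for c in cv2.findContours(m,cv2.RETR_EXTERNAL,cv2.CHAIN_APPROX_NONE)[0]:
        a=cv2.contourArea(c)
        if amin<a<amax: out.append((a,)+cv2.minAreaRect(c))
    return out
E
python3 - <<'E'
from h import *
p=cv2.imread("pics/top0.png");d=np.load("pics/top0.npy");c=calibration("top")
ks=sorted(keys(p,170,roi=(255,385,180,265)),key=lambda k:k[1][0])
C=[]
for k in ks:
    u,v=k[1];P=ray(c,[k[1]],.062)[0];C.append(P)
    D=d[int(v)-4:int(v)+5,int(u)-4:int(u)+5].mean()
    Q=ray(c,[k[1]],0)[0]-c["xyz"];f=c["rotation"][:,2]@Q
    print(np.round(k[0]),np.round(k[1],1),np.round(k[2],1),P.round(4),"z by depth",round(c["xyz"][2]+Q[2]*D/f,4))
C=np.array(C);e=C[0]-C[-1];print("yaw",np.arctan2(-e[0],e[1]),np.linalg.norm(e)/3)
for n,q,z in(("cab near-top corner",(490,152),.235),("cab top front",(478,260),.235),("bottle",(447,180),.1)):print(n,ray(c,[q],z).round(3))
E
```

```text
357.0 [276.3 217.5] [17.7 23.2] [0.5087 0.2354 0.062 ] z by depth 0.0628
354.0 [303.9 221.6] [17.3 23.3] [0.5004 0.1858 0.062 ] z by depth 0.0624
347.0 [331.5 225.9] [16.8 23.2] [0.4919 0.1364 0.062 ] z by depth 0.0626
342.0 [358.8 230.6] [16.8 23.1] [0.4827 0.0875 0.062 ] z by depth 0.0551
yaw -0.1737669157792419 0.0500483448756556
cab near-top corner [[ 0.58  -0.104  0.235]]
cab top front [[ 0.416 -0.078  0.235]]
bottle [[ 0.565 -0.067  0.1  ]]
```

Emit:
{"api": "send_rows", "payload": {
  "plan": [
    [255,0,0,-0.04,0],
    [255,0,0,-0.04,0],
    [255,0,0,-0.04,0],
    [255,0,0,0,0.12],
    [255,0,0,0,0.12],
    [255,0,0,0,0.12],
    [255,0,0,0,0.118],
    [255,0.017,-0.035,0,0],
    [255,0.017,-0.035,0,0],
    [255,0.017,-0.035,0,0],
    [255,0.017,-0.035,0,0],
    [255,0.017,-0.035,0,0],
    [255,0.017,-0.035,0,0],
    [255,0.017,-0.035,0,0],
    [255,0.017,-0.035,0,0],
    [255,0.017,-0.035,0,0],
    [255,0.019,-0.035,0,0]
  ]
}}

```text
time_s: 1.52
position: [0.4176, -0.279, 0.3563]
tcp_rot: [[0.985, -0.173, -0.001], [-0.173, -0.985, 0.001], [-0.001, -0.001, -1.0]]
force: [1.1, -0.1, -0.1]
opening: 0.007
grasp_force: 0.0
```

Emit:
{"api": "send_rows", "payload": {
  "plan": [
    [255,0,-0.038,0,0],
    [255,0,-0.038,0,0],
    [255,0,-0.038,0,0],
    [255,0,-0.038,0,0],
    [255,0,-0.038,0,0],
    [255,0,-0.038,0,0],
    [255,0,-0.038,0,0],
    [255,0,-0.038,0,0],
    [255,0,-0.038,0,0],
    [255,0,-0.038,0,0],
    [255,0,-0.038,0,0],
    [255,0,-0.032,0,0],
    [255,0,0,0,0],
    [255,0,0,0,0],
    [255,0,0,0,0]
  ]
}}

```text
time_s: 2.77
position: [0.4944, 0.1619, 0.356]
tcp_rot: [[0.985, -0.172, -0.001], [-0.172, -0.985, -0.001], [-0.001, 0.001, -1.0]]
force: [-0.2, 0.4, -0.1]
opening: 0.004
grasp_force: 0.0
```

```bash
python3 - <<'E'
from h import *
s=read_state();print({k:np.round(s[k],4).tolist() for k in("time_s","position","tcp_rot","force","opening","joint_positions")})
c=calibration("wrist");p,d=capture("wrist");cv2.imwrite("pics/w1.png",p);np.save("pics/w1.npy",d)
for k in keys(p,150,800,60000):print(np.round(k[0]),np.round(k[1]),np.round(k[2]),ray(c,[k[1]],.064)[0].round(4))
E
```

```text
{'time_s': 2.7667, 'position': [0.4944, 0.1619, 0.356], 'tcp_rot': [[0.9851, -0.1718, -0.0014], [-0.1718, -0.9851, -0.0008], [-0.0012, 0.001, -1.0]], 'force': [-0.2078, 0.3793, -0.0597], 'opening': 0.0044, 'joint_positions': [5.8374, 14.8216, 87.5106, -0.039, 77.7499, 105.7354]}
2605.0 [572. 313.] [55. 62.] [ 0.2944 -0.1399  0.064 ]
1584.0 [380. 198.] [48. 38.] [0.4841 0.0901 0.064 ]
1548.0 [338. 196.] [44. 36.] [0.4944 0.1368 0.064 ]
1573.0 [296. 196.] [44. 37.] [0.5026 0.1842 0.064 ]
1546.0 [254. 198.] [49. 37.] [0.5083 0.231  0.064 ]
3155.0 [ 24. 146.] [106.  47.] [0.616  0.4816 0.064 ]
```

View pics/w1.png

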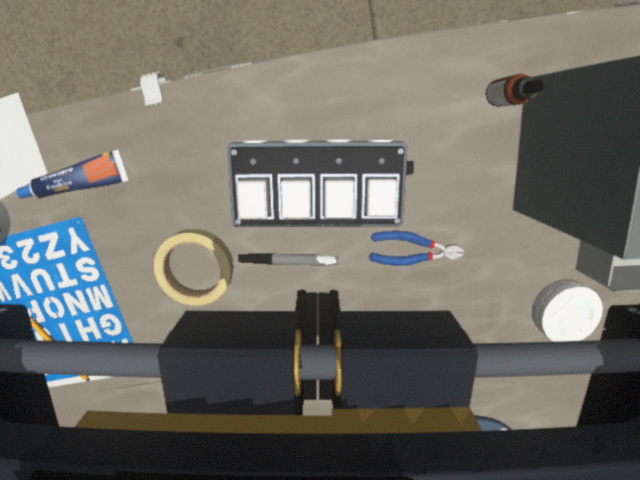

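The wrist view shows the keys at (254,198), (296,196), (338,196), (380,198), aligned with the tool. The box sits within about 3 mm of the top-view estimate. Next I go down over key 1.

Emit:
{"api": "send_rows", "payload": {
  "plan": [
    [255,0.002,-0.035,0,0],
    [255,0,-0.04,0,0],
    [255,0,0,0.04,0],
    [255,0,0,0.04,0],
    [255,0,0,0.04,0],
    [255,0,0,0.04,0],
    [255,0,0,0.04,0],
    [255,0,0,0.03,0],
    [255,0,0,0.02,0],
    [255,0,0,0.016,0],
    [255,0,0,0,0],
    [255,0,0,0,0],
    [255,0,0,0,0],
    [255,0,0,0,0]
  ]
}}

```text
time_s: 3.98
position: [0.5111, 0.2355, 0.0921]
tcp_rot: [[0.985, -0.173, 0.003], [-0.173, -0.985, 0.001], [0.003, -0.001, -1.0]]
force: [-0.5, 0.2, -0.6]
opening: 0.005
grasp_force: 0.0
```

Emit:
{"api": "send_rows", "payload": {
  "plan": [
    [255,0,0,0.005,0],
    [255,0,0,0.005,0],
    [255,0,0,0.002,0],
    [255,0,0,0,0],
    [255,0,0,0,0],
    [255,0,0,0,0]
  ]
}}

```text
time_s: 4.48
position: [0.5097, 0.2358, 0.0785]
tcp_rot: [[0.985, -0.172, -0.0], [-0.172, -0.985, 0.0], [-0.0, 0.0, -1.0]]
force: [0.3, -0.1, 1.4]
opening: 0.006
grasp_force: 0.0
```

Emit:
{"api": "send_rows", "payload": {
  "plan": [
    [255,0,0,0.001,0],
    [255,0,0,0.001,0],
    [255,0,0,0,0],
    [255,0,0,0,0],
    [255,0,0,0,0]
  ]
}}

```text
time_s: 4.9
position: [0.5098, 0.2359, 0.0767]
tcp_rot: [[0.985, -0.172, 0.0], [-0.172, -0.985, 0.0], [0.0, -0.0, -1.0]]
force: [-1.4, 0.2, 3.0]
opening: 0.005
grasp_force: 1.4
```

Emit:
{"api": "send_rows", "payload": {
  "plan": [
    [255,0,0,0.0015,0],
    [255,0,0,0,0],
    [255,0,0,0,0],
    [255,0,0,0,0]
  ]
}}

```text
time_s: 5.23
position: [0.5098, 0.2358, 0.0751]
tcp_rot: [[0.985, -0.172, -0.0], [-0.172, -0.985, 0.0], [-0.0, -0.0, -1.0]]
force: [-0.5, 0.6, 3.5]
opening: 0.003
grasp_force: 1.8
```

Key 1 gives about 3 mm at 3.5 N, so it is raised. On to key 2.

Emit:
{"api": "send_rows", "payload": {
  "plan": [
    [255,0,0,-0.02,0],
    [255,0,0,0,0],
    [255,0,0.025,0,0],
    [255,0,0.025,0,0],
    [255,0,0,0,0],
    [255,0,0,0,0],
    [255,0,0,0.006,0],
    [255,0,0,0.006,0],
    [255,0,0,0.003,0],
    [255,0,0,0.001,0],
    [255,0,0,0.001,0],
    [255,0,0,0.001,0],
    [255,0,0,0,0],
    [255,0,0,0,0],
    [255,0,0,0,0]
  ]
}}

```text
time_s: 6.48
position: [0.501, 0.1868, 0.0772]
tcp_rot: [[0.985, -0.172, -0.0], [-0.172, -0.985, 0.0], [-0.0, -0.0, -1.0]]
force: [-1.1, 1.8, 2.6]
opening: 0.004
grasp_force: 1.3
```

Emit:
{"api": "send_rows", "payload": {
  "plan": [
    [255,0,0,0.001,0],
    [255,0,0,0.001,0],
    [255,0,0,0,0],
    [255,0,0,0,0],
    [255,0,0,0,0]
  ]
}}

```text
time_s: 6.9
position: [0.5011, 0.1866, 0.0751]
tcp_rot: [[0.985, -0.172, 0.0], [-0.172, -0.985, 0.0], [-0.0, -0.0, -1.0]]
force: [-2.2, 2.0, 4.1]
opening: 0.003
grasp_force: 1.8
```

Emit:
{"api": "send_rows", "payload": {
  "plan": [
    [255,0,0,-0.02,0],
    [255,0,0,0,0],
    [255,0,0.025,0,0],
    [255,0,0.025,0,0],
    [255,0,0,0,0],
    [255,0,0,0,0],
    [255,0,0,0.006,0],
    [255,0,0,0.006,0],
    [255,0,0,0.003,0],
    [255,0,0,0.001,0],
    [255,0,0,0.001,0],
    [255,0,0,0.001,0],
    [255,0,0,0,0],
    [255,0,0,0,0],
    [255,0,0,0,0]
  ]
}}

```text
time_s: 8.15
position: [0.4923, 0.1376, 0.0772]
tcp_rot: [[0.985, -0.172, -0.0], [-0.172, -0.985, 0.0], [-0.0, -0.0, -1.0]]
force: [-0.5, 0.9, 2.6]
opening: 0.004
grasp_force: 1.3
```

Emit:
{"api": "send_rows", "payload": {
  "plan": [
    [255,0,0,0.001,0],
    [255,0,0,0.001,0],
    [255,0,0,0,0],
    [255,0,0,0,0],
    [255,0,0,0,0]
  ]
}}

```text
time_s: 8.57
position: [0.4924, 0.1374, 0.0751]
tcp_rot: [[0.985, -0.172, -0.0], [-0.172, -0.985, 0.0], [-0.0, -0.0, -1.0]]
force: [-1.3, 2.3, 3.7]
opening: 0.005
grasp_force: 1.8
```

Emit:
{"api": "send_rows", "payload": {
  "plan": [
    [255,0,0,-0.02,0],
    [255,0,0,0,0],
    [255,0,0.025,0,0],
    [255,0,0.025,0,0],
    [255,0,0,0,0],
    [255,0,0,0,0],
    [255,0,0,0.006,0],
    [255,0,0,0.006,0],
    [255,0,0,0.003,0],
    [255,0,0,0.001,0],
    [255,0,0,0.001,0],
    [255,0,0,0.001,0],
    [255,0,0,0,0],
    [255,0,0,0,0],
    [255,0,0,0,0]
  ]
}}

```text
time_s: 9.82
position: [0.484, 0.0881, 0.0772]
tcp_rot: [[0.985, -0.172, 0.0], [-0.172, -0.985, -0.0], [0.0, -0.0, -1.0]]
force: [0.8, 1.1, -0.1]
opening: 0.002
grasp_force: 0.0
```

Emit:
{"api": "send_rows", "payload": {
  "plan": [
    [255,0,0,0.001,0],
    [255,0,0,0.001,0],
    [255,0,0,0.001,0],
    [255,0,0,0,0],
    [255,0,0,0,0],
    [255,0,0,0,0]
  ]
}}

```text
time_s: 10.32
position: [0.4839, 0.088, 0.074]
tcp_rot: [[0.985, -0.172, -0.0], [-0.172, -0.985, -0.0], [-0.0, 0.0, -1.0]]
force: [0.6, 0.1, 0.2]
opening: 0.007
grasp_force: 0.0
```

Emit:
{"api": "send_rows", "payload": {
  "plan": [
    [255,0,0,0.001,0],
    [255,0,0,0.001,0],
    [255,0,0,0.001,0],
    [255,0,0,0,0],
    [255,0,0,0,0],
    [255,0,0,0,0]
  ]
}}

```text
time_s: 10.82
position: [0.4839, 0.088, 0.071]
tcp_rot: [[0.985, -0.172, -0.0], [-0.172, -0.985, 0.0], [-0.0, 0.0, -1.0]]
force: [0.5, 0.2, -0.0]
opening: 0.002
grasp_force: 0.0
```

Emit:
{"api": "send_rows", "payload": {
  "plan": [
    [255,0,0,0.0005,0],
    [255,0,0,0,0],
    [255,0,0,0,0],
    [255,0,0,0,0]
  ]
}}

```text
time_s: 11.15
position: [0.484, 0.088, 0.0706]
tcp_rot: [[0.985, -0.172, 0.0], [-0.172, -0.985, -0.0], [0.0, -0.0, -1.0]]
force: [-0.1, 0.0, 2.0]
opening: 0.005
grasp_force: 0.6
```

Emit:
{"api": "send_rows", "payload": {
  "plan": [
    [255,0,0,0.0003,0],
    [255,0,0,0,0],
    [255,0,0,0,0],
    [255,0,0,0,0]
  ]
}}

```text
time_s: 11.48
position: [0.484, 0.088, 0.0705]
tcp_rot: [[0.985, -0.172, 0.0], [-0.172, -0.985, -0.0], [0.0, -0.0, -1.0]]
force: [-0.7, -0.6, 3.7]
opening: 0.007
grasp_force: 2.3
```

Key 4 stands about 7.5 mm lower and feels hard (3.7 N with no give), so it is the latched one. I lift off, then press it fully.

Emit:
{"api": "send_rows", "payload": {
  "plan": [
    [255,0,0,-0.012,0],
    [255,0,0,0,0],
    [255,0,0,0,0],
    [255,0,0,0.006,0],
    [255,0,0,0.004,0],
    [255,0,0,0.002,0],
    [255,0,0,0.001,0],
    [255,0,0,0.001,0],
    [255,0,0,0.001,0],
    [255,0,0,0.001,0],
    [255,0,0,0.001,0],
    [255,0,0,0,0],
    [255,0,0,0,0],
    [255,0,0,0,0]
  ]
}}

```text
time_s: 12.65
position: [0.4835, 0.088, 0.0653]
tcp_rot: [[0.985, -0.172, -0.001], [-0.172, -0.985, -0.0], [-0.001, 0.0, -1.0]]
force: [-1.4, 0.2, 6.9]
opening: 0.006
grasp_force: 3.8
```

Emit:
{"api": "send_rows", "payload": {
  "plan": [
    [255,0,0,0.0005,0],
    [255,0,0,0.0005,0],
    [255,0,0,0,0],
    [255,0,0,0,0],
    [255,0,0,0,0]
  ]
}}

```text
time_s: 13.07
position: [0.4835, 0.088, 0.0648]
tcp_rot: [[0.985, -0.172, -0.001], [-0.172, -0.985, -0.0], [-0.001, 0.0, -1.0]]
force: [-1.7, -0.0, 13.0]
opening: 0.005
grasp_force: 6.1
```

It has bottomed out at 13 N. I let go and look.

Emit:
{"api": "send_rows", "payload": {
  "plan": [
    [255,0,0,-0.005,0],
    [255,0,0,-0.01,0],
    [255,0,0,-0.02,0],
    [255,0,0,-0.04,0],
    [255,0,0,-0.04,0],
    [255,0,0,-0.04,0],
    [255,-0.03,0,-0.04,0],
    [255,-0.03,0,-0.04,0],
    [255,-0.03,0,0,0],
    [255,-0.02,0,0,0],
    [255,0,0,0,0],
    [255,0,0,0,0],
    [255,0,0,0,0]
  ]
}}

```text
time_s: 14.15
position: [0.3863, 0.1051, 0.286]
tcp_rot: [[0.985, -0.172, 0.001], [-0.172, -0.985, -0.0], [0.001, -0.0, -1.0]]
force: [0.3, -0.2, 0.3]
opening: 0.005
grasp_force: 0.0
```

```bash
python3 - <<'E'
from h import *
s=read_state();print(s["time_s"],s["position"],s["force"])
c=calibration("wrist");p,d=capture("wrist");cv2.imwrite("pics/w2.png",p)
cs=c
ps,ds=capture("scene");cv2.imwrite("pics/s2.png",cv2.resize(ps[220:340,190:430],None,fx=3,fy=3))
o=[np.array(P) for P in((.509,.2345),(.5004,.1852),(.4917,.136),(.483,.0868))]
K=np.array([[c["fx"],0,c["cx"]],[0,c["fy"],c["cy"]],[0,0,1]])
for q in o:
    X=np.r_[q,.06];Xc=c["rotation"].T@(X-c["xyz"])
    u,v=cv2.projectPoints(Xc.reshape(1,1,3),np.zeros(3),np.zeros(3),K,c["dist_coeffs"])[0].ravel().astype(int)
    D=np.median(d[v-4:v+5,u-4:u+5]);r=ray(c,[(u,v)],0)[0]-c["xyz"];f=c["rotation"][:,2]@r
    print((u,v),round(c["xyz"][2]+r[2]*D/f,4))
E
```

```text
14.15 [0.38631334 0.10513771 0.2859618 ] [ 0.34943031 -0.24983145  0.30992304]
(np.int64(155), np.int64(108)) 0.0634
(np.int64(208), np.int64(107)) 0.0634
(np.int64(263), np.int64(106)) 0.0634
(np.int64(317), np.int64(106)) 0.0634
```

View pics/s2.png

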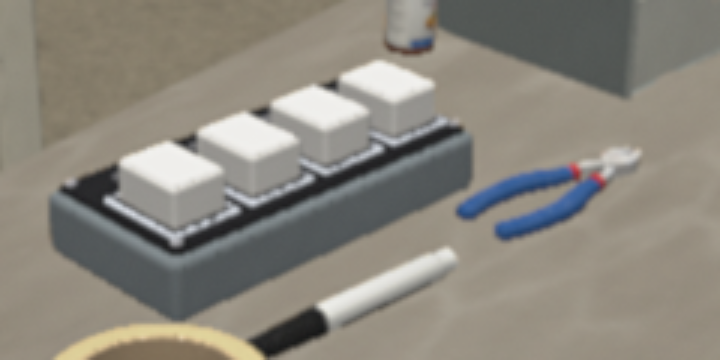

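All four keys measure 63.4 mm and look raised in the crop. The tape roll, marker, cutters and bottle look undisturbed in it.

```bash
python3 -c "
from rig import *
print(hand_in())"
```

```text
the job is handed in; nothing more can be done
None
```

Key 4 was the latched one: I tapped all four keys left to right, then pressed key 4 fully and let go; all four now stand raised at about 63 mm, nothing else was touched, and the job was handed in about 14 s into the run.

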